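# Lock the sampler carousel before the unit is moved

## Task

The sampler is about to be moved, so lock its carousel: push its finger post round, either way, until the slot in the carousel's rim faces the locking bar, then push the bar by its upright tab fully home into the slot. Use light fingertip pushes: do not lift the carousel off its spindle or force the bar, leave the tubes and everything else where they stand, and take the hand away when done.

Things in the scene. Friction and masses are not known exactly. Their poses are not given: they have to be found in the camera images.
- sampler: Fixed: cream housing, grey deck 60 mm above the bench. Origin: carousel axis at bench level, z up. In its frame (mm) the housing spans x -130..130, y -215..130; the locking bar lies on its y axis at the -y side and goes home towards +y under two straps (y -114..-146, tops at 80). On the deck: tube block (98,-160), vial (103,104), wash well (-105,98); flat key panel (-98,-158).
- carousel (a joint): Angle of the light grey carousel, rad, anticlockwise from above; 0 or a whole turn: slot exactly at the bar. Turns endlessly both ways, about 1.5 N at the post, stays where left. Disc 200 mm across, 12 thick, upper face 76 mm above the bench; 18 dark tube places 81 mm from the axis; black lift-off knob (36 mm across, top at 114 mm) on the axis. It only rests on its spindle: pulled up, it lifts.
- slot (a point): Centre of the mouth of the carousel's one slot, on the rim, 100 mm from the axis, at the level of the upper face (76 mm). The slot is an open notch 20 mm wide running 38 mm inward from the rim; the dark well shows through it. It lies exactly opposite the finger post.
- post (a point): Centre of the top of the finger post on the carousel: an upright dark grey round post 14 mm in diameter standing 34 mm above the disc (top 110 mm above the bench), 72 mm from the carousel's axis; a low boss 24 mm across and 3 mm high surrounds its foot.
- lock_line (a point): Fixed point of the sampler where the bar's centre line crosses the carousel's rim: 100 mm from the axis, in the sampler's -y direction. The slot's mouth must come here.
- bar (a joint): Travel of the locking bar, m: 0 withdrawn, 0.044 fully home at its stop; slides to the sampler's +y, about 2 N friction, stays where left. Flat steel, 16 mm wide; its nose tapers to 6 mm over 18 mm, and at 0 its tip is 12 mm short of the rim. The nose centres the slot by itself if the slot's mouth is within about 5 mm of the bar's line; otherwise it strikes the rim and stops.
- tab (a point): Centre of the outer face (facing the sampler's -y, away from the carousel) of the upright steel tab at the bar's outer end, 96 mm above the bench: the face to push, towards +y. Tab 28 mm wide, 5 mm thick, from 74 to 114 mm above the bench. At joint 0 this face is 197 mm from the carousel's axis, at home 153 mm.
- tube_a: Capped blood tube, 13 mm across (cap 16 mm), 75 mm tall, standing in the outer hole of the tube block on the sampler's deck, top 135 mm above the bench. Origin at its foot. Leave alone.
- tube_b: The like tube in the inner hole of the block, 30 mm from the first. Leave alone.
- vial: Amber vial 28 mm across, 46 mm tall, standing on the deck's corner at (103, 104) mm of the sampler's frame. Origin at its foot. Leave alone.
- tube_rack: White tube rack 70 by 200 mm, 86 mm tall with its tubes, on the bench to the robot's left. Origin under its centre. Leave alone.
- reagent: Amber reagent bottle 64 mm across, 140 mm tall, on the bench to the left. Origin at its foot. Leave alone.
- tablet_jar: White jar 84 mm across, 95 mm tall, on the bench to the right. Origin at its foot. Leave alone.
- paper_cup: Paper cup 72 mm across, 85 mm tall, on the bench to the right. Origin at its foot. Leave alone.
- beaker: Clear plastic beaker 68 mm across, 90 mm tall, on the bench at the far right. Origin at its foot. Leave alone.

How it is judged:
By the outcome, as a careful person would: the job done as asked, in the order asked, and still so for the second after the job is handed in, with the robot touching nothing.
It also fails if it takes over 61 s, if anything falls off the work surface, if the arm or the gripper's body presses on something with over 40 N, if the wrist force passes 120 N, or if a joint passes its speed limit or range.

## Robot

A 6-joint arm with a two-finger parallel gripper is mounted at the origin on the work surface. World frame = base frame: x ahead of the robot, y to its left, z up, the work surface at z = 0. Lengths are in m, angles in degrees, forces in N, time in s.
With the tool pointing down it reaches from about 0.3 to 0.75 m from the base axis. Payload 8.5 kg.
Tool frame: the origin (TCP) lies on the centre line of the jaws, within the pads' length; the fingertips stand 17 mm ahead of it and the grasp point (between the pads) lies 2 mm behind it; z points along the fingers, y is the direction in which the jaws open and shut (so a half turn about z gives the same grasp; the last joint's range is limited). The gripper opens to 85 mm and grips with 20 to 120 N. Pads are 22 mm wide; open, the fingers measure 114 mm over their backs; the gripper's body (76 mm by 85 mm) begins 54 mm behind the grasp point. The pads swing forward as they close: fully open they stand 13 mm farther back than shut.
Start: joints at [-78.856, 21.807, 74.336, -0, 83.858, -12.336], TCP at [0.219, -0.504, 0.248] pointing down, gripper open.
Joint ranges: [-178.18, 178.18], [-50.72, 133.34], [12.68, 142.11], [-81.47, 261.47], [9.98, 163.14], [-165.26, 165.26]. Speed limits (degrees/s): [136.94, 136.94, 180, 180, 180, 180].

## Interface

Orientations are given as a 3x3 rotation matrix whose columns are the frame's x, y, z axes.
In Python, from rig import env, imaging, close_job gives the robot as it stands.
- The arm moves only by the tool step_arm, never from a script. Its argument "steps" is one flat list of numbers, 7 for each row, row after row: the opening, from 0 (shut) to 1 (fully open), then the shift along the tool's x, y, z as a fraction of full scale, then the turn, a rotation vector about the tool's x, y, z as a fraction of full scale. A call has 1 to 10 rows; each row is the pose to reach, as a shift and turn from the pose commanded when the call began, along the tool's axes at that moment; what a row does not reach only later rows make up. Full scale, the value 1, is 0.3 m for a shift and 45 degrees for a turn. A row lasts 1/10 s, in which the tool goes at most 50 mm and 8.59 degrees, less where a joint would pass 70% of its speed; a pose out of reach is approached as far as the arm can. A call with a number of a shift or a turn outside -1 to 1 is refused whole. A call with a gripper value outside its range is refused whole. The fingers move at their own pace and stop on an object; "grip_force" is the grip in N (left out, the last holds). Time passes only in rows, so rows that repeat a pose let the fingers close. It gives the time, the measured TCP pose, the force and the opening at its end, in the units of the state.
- env.observe(): the state, without advancing time (a new reading comes with each control period).
- imaging.get_image(name): name is "scene" or "side" or "wrist"; returns (picture, depth): 420x560x3 uint8, blue, green, red; 420x560 float32, m along the optical axis (not along the pixel's ray), 0 where there is no reading.
- imaging.get_calibration(name): a dict with "camera_matrix" (3x3 intrinsics, pixels), "k1" (the pictures are not rectified: a ray, as slopes to the right and down, at radius r is drawn at 1 + k1 r^2 times it, then the intrinsics apply), "world_from_camera" (4x4, takes a point from camera to world coordinates). Camera axes: x right, y down, z forward; pixel columns grow to the right and rows downward; lengths in m; the calibration is good to about 2 mm. A picture is of the moment at which its call begins: read the wrist's pose just before it. get_calibration takes no time and is no camera call; for the wrist camera it gives the pose at the moment of the call.
- close_job(): hands the job in, once; it reports no verdict.
Trained networks look in the newest picture that a camera, given by its name, has taken for a name from the list of things; names that differ only in an ending like _2 or _b are one class to them, and where a whole thing is asked for, a point or a joint stands for the part that bears it (a point fixed in the world has none). Each returns a list of dicts, best first, with "score" (0 to 1); they miss things now and then, are a little off and sometimes report something else, mostly with a low value. They report only what shows in the picture. A call takes as long as a camera call.
- imaging.spot_in(camera, target): "pixel" ([column, row] in pixels, amid what is visible of it).
- imaging.regions_of(camera, target): "mask" (420x560 bool, what is visible of it) and "pixel" ([column, row] in pixels, amid what is visible of it).
- imaging.pinpoint(camera, target): "pixel" ([column, row] in pixels: a listed point, or the origin of a listed thing).
The state is a dict: "time_s": time; "q": joint angles; "qvel": joint speeds; "joint_efforts": joint torques, N m; "position": TCP position; "tool_rot": TCP orientation; "ft_force": force on the tool from outside, world axes, zero at the start; "wrist_torque": the same for the moment, N m; "grip_width": finger opening in m.
Only numpy, scipy, OpenCV 4.12 (cv2) and the standard library are available. Lean on these libraries where they do the work, as an engineer would, in place of code of your own. Each camera call takes 0.05 s, during which the arm holds its last target.

## Working session

There is one attempt and no reset: what is moved stays moved. The work goes in short steps, Python scripts to look and compute and a tool call to move; the robot and the scene stay as the last step left them, time stands still between calls to the robot, and variables do not carry over. Pictures are saved under pics/ and viewed, and the job is handed in when it is done.

Besides the shell and the picture viewer there is one more tool, called by a JSON object that holds its "name" and its "arguments". step_arm: Moves the arm, as the interface text tells. Shift numbers are shares of 0.3 m and turn numbers shares of 45 degrees, none past 1 either way. Its arguments: {"type":"object","properties":{"steps":{"type":"array","items":{"type":"number"}},"grip_force":{"type":"number"}},"required":["steps"]}

```bash
ls; mkdir -p pics; cat > h.py <<'E'
import numpy as np,cv2
from rig import env,imaging,close_job
def ray(cal,px):
    K=np.array(cal["camera_matrix"]);u=np.array([(px[0]-K[0,2])/K[0,0],(px[1]-K[1,2])/K[1,1]])
    r=u.copy()
    for _ in range(20): r=u/(1+cal["k1"]*(r@r))
    T=np.array(cal["world_from_camera"]);d=T[:3,:3]@np.array([r[0],r[1],1]);return T[:3,3],d
def atz(cal,px,z):
    o,d=ray(cal,px);return o+d*(z-o[2])/d[2]
def proj(cal,P):
    T=np.linalg.inv(np.array(cal["world_from_camera"]));p=T[:3,:3]@P+T[:3,3];s=p[:2]/p[2]
    s=s*(1+cal["k1"]*(s@s));K=np.array(cal["camera_matrix"]);return np.array([s[0]*K[0,0]+K[0,2],s[1]*K[1,1]+K[1,2]])
E
python3 - <<'E'
from h import *
s=env.observe();print(s)
for c in ["scene","side","wrist"]:
    im,d=imaging.get_image(c);cv2.imwrite(f"pics/{c}0.png",im)
    cal=imaging.get_calibration(c);print(c,np.round(cal["world_from_camera"],3).tolist(),cal["k1"])
    for t,z in [("post",.110),("slot",.076),("tab",.096),("lock_line",.076),("sampler",0),("vial",.06),("tube_a",.06)]:
        for r in imaging.pinpoint(c,t)[:2]: print(t,round(r["score"],2),np.round(r["pixel"],1),np.round(atz(cal,r["pixel"],z),4))
E
```

```text
pics
{'time_s': 0.0, 'q': array([-7.88572338e+01,  2.18412272e+01,  7.43861049e+01,  5.82372105e-05,
        8.38584234e+01, -1.23355534e+01]), 'qvel': array([-0.05617379, -0.01637443, -0.01340645,  0.05187604,  0.03957649,
       -0.0600239 ]), 'joint_efforts': array([-6.73655686e-04, -4.48462915e+01, -2.31282717e+01, -2.62537687e-04,
        4.71238236e-03, -2.90632691e-06]), 'position': array([ 0.21906623, -0.50418683,  0.24770159]), 'tool_rot': array([[ 9.17210983e-01,  3.98401720e-01, -2.88255445e-04],
       [ 3.98401695e-01, -9.17209863e-01,  1.46869674e-03],
       [ 3.20740570e-04, -1.46194624e-03, -9.99998880e-01]]), 'ft_force': array([ 0.58089127,  0.23691864, -0.46906879]), 'wrist_torque': array([-0.06473715,  0.01645476,  0.02162492]), 'grip_width': 0.08583844172129518}
scene [[-0.201, 0.613, -0.764, 1.435], [0.98, 0.12, -0.161, 0.193], [-0.007, -0.781, -0.624, 0.813], [0.0, 0.0, 0.0, 1.0]] 0.03845861053189952
post 0.63 [264.7 218.1] [ 0.6115 -0.0183  0.11  ]
slot 0.61 [286.6 190. ] [0.4249 0.0075 0.076 ]
tab 0.46 [207.4 206.6] [ 0.5763 -0.196   0.096 ]
lock_line 0.94 [2
[... 236 characters left out ...]
0.461, 0.881, -1.114], [-0.019, -0.885, -0.466, 0.7], [0.0, 0.0, 0.0, 1.0]] -0.019233453481205056
post 0.65 [296.9 211.9] [ 0.6005 -0.0396  0.11  ]
slot 0.71 [228.9 221.4] [ 0.4335 -0.0026  0.076 ]
tab 0.68 [296.1 250.7] [ 0.5769 -0.19    0.096 ]
lock_line 0.92 [281.7 240.7] [ 0.554  -0.1122  0.076 ]
sampler 0.83 [267. 245.] [ 0.5271 -0.0058  0.    ]
vial 0.72 [217.2 362.9] [ 0.4007 -0.4658  0.06  ]
vial 0.54 [290.3 205.6] [0.601  0.0895 0.06  ]
tube_a 0.55 [335.8 253.3] [ 0.6734 -0.1583  0.06  ]
tube_a 0.51 [326.6 247.3] [ 0.6575 -0.1303  0.06  ]
wrist [[0.398, -0.869, -0.295, 0.294], [-0.918, -0.377, -0.127, -0.472], [-0.001, 0.321, -0.947, 0.373], [0.0, 0.0, 0.0, 1.0]] 0.01759410499253288
```

View pics/scene0.png

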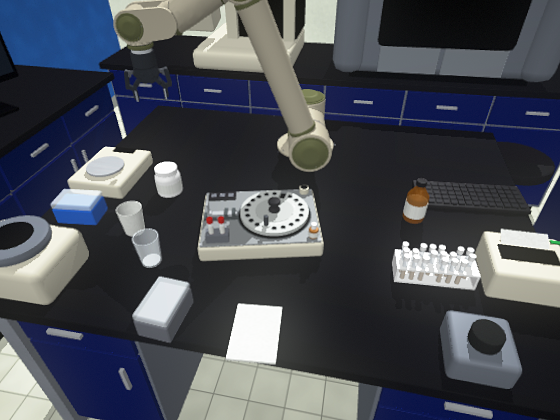

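View pics/side0.png

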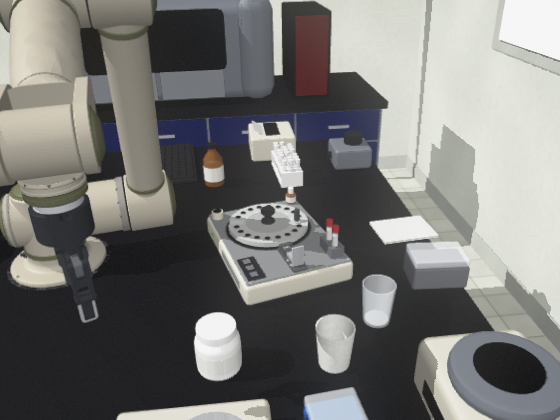

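{"name": "step_arm", "arguments": {"steps": [0.35, 0.72, -0.49, -0.17, 0, 0, 0, 0.35, 0.72, -0.49, -0.17, 0, 0, 0, 0.35, 0.72, -0.49, -0.17, 0, 0, 0, 0.35, 0.72, -0.49, -0.17, 0, 0, 0, 0.35, 0.72, -0.49, -0.17, 0, 0, 0, 0.35, 0.72, -0.49, -0.17, 0, 0, 0]}}

```text
time_s: 1.8
position: [0.3602, -0.2804, 0.3007]
tool_rot: [[0.916, 0.402, 0.002], [0.402, -0.916, -0.001], [0.001, 0.002, -1.0]]
ft_force: [-0.6, -0.8, -0.9]
grip_width: 0.03
```

{"name": "step_arm", "arguments": {"steps": [0.35, 0.62, -0.49, 0, 0, 0, 0.8, 0.35, 0.62, -0.49, 0, 0, 0, 0.8, 0.35, 0.62, -0.49, 0, 0, 0, 0.8, 0.35, 0.62, -0.49, 0, 0, 0, 0.8, 0.35, 0.62, -0.49, 0, 0, 0, 0.8, 0.35, 0.62, -0.49, 0, 0, 0, 0.8, 0.35, 0.62, -0.49, 0, 0, 0, 0.8]}}

```text
time_s: 2.5
position: [0.4714, -0.0725, 0.2993]
tool_rot: [[0.977, -0.213, 0.0], [-0.213, -0.977, 0.0], [0.0, -0.0, -1.0]]
ft_force: [0.2, 0.7, 0.9]
grip_width: 0.0298
```

```bash
cat > look.py <<'E'
from h import *
import sys
n=sys.argv[1]
s=env.observe();print(s["time_s"],np.round(s["position"],4),np.round(s["tool_rot"],3).tolist(),np.round(s["ft_force"],1),s["grip_width"],np.round(s["q"]))
R=s["tool_rot"];print("yaw",np.degrees(np.arctan2(R[1,0],R[0,0])))
cal=imaging.get_calibration("wrist");im,d=imaging.get_image("wrist");cv2.imwrite(f"pics/w{n}.png",im)
print(np.round(cal["world_from_camera"],3).tolist())
for t,z in [("post",.110),("slot",.076),("tab",.096),("lock_line",.076),("sampler",0),("vial",.06),("tube_a",.06)]:
    for r in imaging.pinpoint("wrist",t)[:2]: print(t,round(r["score"],2),np.round(r["pixel"],1),np.round(atz(cal,r["pixel"],z),4))
E
python3 look.py 1
```

```text
2.5 [ 0.4714 -0.0725  0.2993] [[0.977, -0.213, 0.0], [-0.213, -0.977, 0.0], [0.0, -0.0, -1.0]] [0.2 0.7 0.9] 0.029785302872939668 [-23.  12.  80.   0.  88.  79.]
yaw -12.302164419477492
[[-0.214, -0.925, -0.314, 0.551], [-0.977, 0.202, 0.069, -0.09], [-0.001, 0.321, -0.947, 0.424], [0.0, 0.0, 0.0, 1.0]]
post 0.74 [198.9  76.5] [ 0.5984 -0.0187  0.11  ]
slot 0.85 [232.6 223. ] [ 0.4299 -0.0012  0.076 ]
tab 0.66 [380.8  59.2] [ 0.5763 -0.1997  0.096 ]
lock_line 0.95 [295.1 104.5] [ 0.5531 -0.1079  0.076 ]
sampler 0.59 [229.6 139.9] [ 0.527  -0.0114  0.    ]
vial 0.61 [ 99.8 104.4] [0.6015 0.1147 0.06  ]
vial 0.56 [294.9 104.5] [ 0.5533 -0.1085  0.06  ]
```

View pics/w1.png

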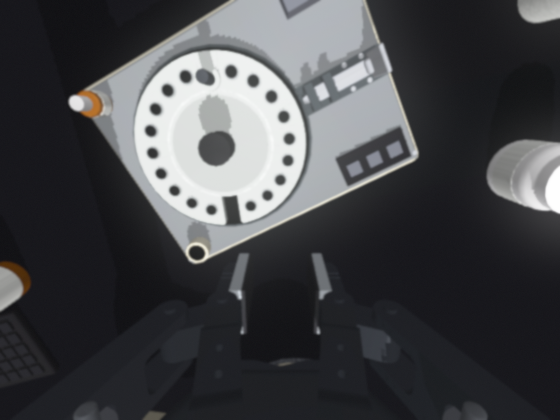

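```bash
cat > meas.py <<'E'
from h import *
from scipy.optimize import least_squares
def measure(im,cal,c0,verbose=True):
    g=cv2.cvtColor(im,cv2.COLOR_BGR2GRAY).astype(np.float32)
    # rectified top view at z=.076 around c0: 0.5mm/px, 300mm
    N=600;s=.0005
    xs=c0[0]+(np.arange(N)-N/2)*s; ys=c0[1]+(np.arange(N)-N/2)*s
    P=np.array([proj(cal,np.array([x,y,.076])) for x in xs for y in ys],np.float32).reshape(N,N,2)
    top=cv2.remap(im,P[...,0],P[...,1],cv2.INTER_LINEAR)  # row=x, col=y
    return top,xs,ys
E
python3 - <<'E'
from meas import *
cal=imaging.get_calibration("wrist");im=cv2.imread("pics/w1.png")
c0=np.array([.53,-.01]);top,xs,ys=measure(im,cal,c0)
g=cv2.cvtColor(top,cv2.COLOR_BGR2GRAY).astype(float)
pts=[]
c=c0.copy()
for it in range(3):
    pts=[]
    for a in np.radians(np.arange(0,360,2)):
        rr=np.arange(.088,.112,.0005)
        v=np.array([g[int(round((c[0]+r*np.cos(a)-xs[0])/.0005)),int(round((c[1]+r*np.sin(a)-ys[0])/.0005))] for r in rr])
        d=v[4:]-v[:-4];k=d.argmin()
        if d[k]<-40: pts.append(c+rr[k+2]*np.array([np.cos(a),np.sin(a)]))
    pts=np.array(pts)
    f=least_squares(lambda p:np.hypot(pts[:,0]-p[0],pts[:,1]-p[1])-p[2],[*c,.1],loss="soft_l1",f_scale=.001)
    c=f.x[:2];print(f.x,len(pts),np.median(abs(f.fun)))
# slot angle
prof=[]
A=np.arange(0,360,.5)
for a in np.radians(A):
    prof.append(np.mean([g[int(round((c[0]+r*np.cos(a)-xs[0])/.0005)),int(round((c[1]+r*np.sin(a)-ys[0])/.0005))] for r in np.arange(.090,.097,.001)]))
prof=np.array(prof);m=prof<100
print("dark angles",A[m])
for t,p,z in [("vialtop",(79,102),.106),("knob",(216,148),.114),("tab",(380.8,59.2),.096),("lock",(295.1,104.5),.076),("post",(206,78),.11)]:
    P=atz(cal,p,z)[:2]-c;print(t,P+c,np.hypot(*P),np.degrees(np.arctan2(P[1],P[0])))
cv2.imwrite("pics/top1.png",top)
E
```

```text
[ 0.52681455 -0.01645702  0.09998536] 164 0.0003073023391008123
[ 0.52686781 -0.01670618  0.09984731] 158 0.00019731877066103687
[ 0.52692117 -0.01673322  0.09991063] 153 0.00012008683501761597
dark angles [168.5 169.  169.5 170.  170.5 171.  171.5 172.  172.5 173.  173.5 174.
 174.5 175.  175.5 176.  176.5 177.  177.5 178. ]
vialtop [0.60162005 0.10473975] 0.14260296254862354 58.410877521096644
knob [ 0.52793679 -0.01959922] 0.0030406349673702837 -70.487229644237
tab [ 0.5747663  -0.20325809] 0.19256345283007686 -75.6133460352851
lock [ 0.55202199 -0.11132702] 0.09786745149879325 -75.13883269590599
post [ 0.5949944  -0.02874019] 0.06912403227924128 -10.003120889337346
```

View pics/top1.png

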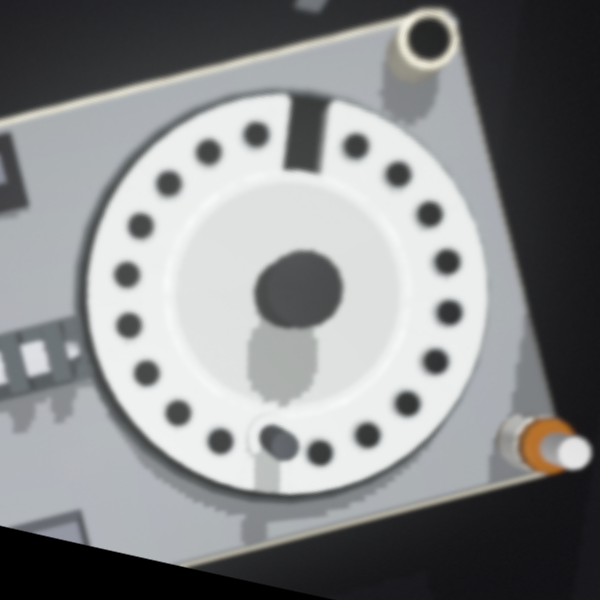

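```bash
cat >> meas.py <<'E'
def full(im,cal,c0=np.array([.528,-.014])):
    top,xs,ys=measure(im,cal,c0)
    g=cv2.cvtColor(top,cv2.COLOR_BGR2GRAY).astype(float);c=c0.copy()
    G=lambda a,r:g[np.clip(np.round((c[0]+r*np.cos(a)-xs[0])/.0005).astype(int),0,599),np.clip(np.round((c[1]+r*np.sin(a)-ys[0])/.0005).astype(int),0,599)]
    for it in range(3):
        pts=[]
        for a in np.radians(np.arange(0,360,2)):
            rr=np.arange(.088,.112,.0005);v=G(a,rr);d=v[4:]-v[:-4];k=d.argmin()
            if d[k]<-40: pts.append(c+rr[k+2]*np.array([np.cos(a),np.sin(a)]))
        pts=np.array(pts)
        f=least_squares(lambda p:np.hypot(pts[:,0]-p[0],pts[:,1]-p[1])-p[2],[*c,.1],loss="soft_l1",f_scale=.001)
        c=f.x[:2]
    A=np.arange(0,360,.5)
    m=np.array([G(np.radians(a),np.arange(.090,.097,.001)).mean() for a in A])<100
    print("axis",f.x,len(pts),np.median(abs(f.fun)),"dark",A[m])
    return c,top
E
cat >> look.py <<'E'
from meas import *
c,top=full(im,cal)
cv2.imwrite(f"pics/top{n}.png",top)
for t,z in [("tab",.096),("lock_line",.076),("post",.11),("slot",.076)]:
    for r in imaging.pinpoint("wrist",t)[:1]:
        P=atz(cal,r["pixel"],z)[:2]-c;print(t,np.round(P+c,4),"r",np.hypot(*P),"ang",np.degrees(np.arctan2(P[1],P[0])))
E
python3 look.py 2
```

```text
2.9 [ 0.4705 -0.0754  0.2994] [[0.976, -0.218, 0.0], [-0.218, -0.976, -0.0], [0.0, 0.0, -1.0]] [ 0.6 -0.8  0.6] 0.030110842250080386 [-23.  12.  80.  -0.  88.  79.]
yaw -12.597461178744725
[[-0.219, -0.924, -0.313, 0.55], [-0.976, 0.207, 0.07, -0.093], [-0.0, 0.321, -0.947, 0.424], [0.0, 0.0, 0.0, 1.0]]
post 0.62 [196.5  77.3] [ 0.5976 -0.0198  0.11  ]
slot 0.58 [229.4 223.9] [4.29e-01 4.00e-04 7.60e-02]
tab 0.66 [376.8  55.4] [ 0.5791 -0.1997  0.096 ]
lock_line 0.81 [290.9 100.3] [ 0.5574 -0.1076  0.076 ]
sampler 0.76 [225.6 138.3] [ 0.5298 -0.0097  0.    ]
sampler 0.5 [290.4 107. ] [ 0.5506 -0.1083  0.    ]
vial 0.9 [ 98.5 107.6] [0.5986 0.114  0.06  ]
axis [ 0.52761793 -0.01324142  0.09990491] 154 9.90839791207565e-05 dark [169.  169.5 170.  170.5 171.  171.5 172.  172.5 173.  173.5 174.  174.5
 175.  175.5 176.  176.5 177.  177.5 178.  178.5]
tab [ 0.5791 -0.1997] r 0.1934365050795121 ang -74.57184963378826
lock_line [ 0.5574 -0.1076] r 0.09896590309663178 ang -72.50113219159032
post [ 0.5976 -0.0198] r 0.07029475812919958 ang -5.359632208554062
slot [4.29e-01 4.00e-04] r 0.09955216400827512 ang 172.1377994009801
```

{"name": "step_arm", "arguments": {"steps": [0.35, 0.379, -0.27, 0.465, 0, 0, -0.14, 0.35, 0.379, -0.27, 0.465, 0, 0, -0.14, 0.35, 0.379, -0.27, 0.465, 0, 0, -0.14, 0.35, 0.379, -0.27, 0.465, 0, 0, -0.14, 0.35, 0.379, -0.27, 0.465, 0, 0, -0.14, 0.35, 0.379, -0.27, 0.465, 0, 0, -0.14, 0.35, 0.379, -0.27, 0.465, 0, 0, -0.14, 0.35, 0.379, -0.27, 0.465, 0, 0, -0.14]}}

```text
time_s: 4.3
position: [0.5991, -0.0207, 0.1617]
tool_rot: [[0.994, -0.109, 0.003], [-0.109, -0.994, -0.001], [0.003, 0.0, -1.0]]
ft_force: [0.5, 0.5, -0.5]
grip_width: 0.03
```

```bash
python3 look.py 3
```

```text
4.3 [ 0.5991 -0.0207  0.1617] [[0.994, -0.109, 0.003], [-0.109, -0.994, -0.001], [0.003, 0.0, -1.0]] [ 0.5  0.5 -0.5] 0.029993867082445915 [-13.  31.  74.  -0.  75.  83.]
yaw -6.258689606138633
[[-0.11, -0.942, -0.316, 0.68], [-0.994, 0.104, 0.035, -0.03], [0.0, 0.318, -0.948, 0.287], [0.0, 0.0, 0.0, 1.0]]
post 0.65 [275.1 239.8] [ 0.5997 -0.0177  0.11  ]
tab 0.75 [534.2 232.9] [ 0.5789 -0.1983  0.096 ]
lock_line 0.82 [392.5 259.5] [ 0.5565 -0.1078  0.076 ]
sampler 0.92 [279.3 259.1] [ 0.5259 -0.0121  0.    ]
vial 0.71 [119.6 229.6] [0.6007 0.1142 0.06  ]
tube_a 0.96 [457.5 110.6] [ 0.6654 -0.1592  0.06  ]
tube_a 0.79 [412.5 125.6] [ 0.6585 -0.1271  0.06  ]
axis [ 0.52838365 -0.01288345  0.09971203] 93 0.00014997206621385206 dark [ 85.   85.5  86.   86.5  87.   87.5  88.   88.5  89.   89.5  90.   90.5
  91.   91.5  92.   92.5  93.   93.5  94.   94.5  95.   95.5  96.   96.5
  97.   97.5  98.   98.5  99.   99.5 100.  100.5 101.  101.5 102.  102.5
 103.  103.5 104.  104.5 105.  105.5 106.  106.5 107.  107.5 108.  108.5
 109.  109.5 110.  110.5 111.  111.5 112.  112.5 113.  113.5 114.  1
[... 1315 characters left out ...]
2.5
 223.  223.5 224.  224.5 225.  225.5 226.  226.5 227.  227.5 228.  228.5
 229.  229.5 230.  230.5 231.  231.5 232.  232.5 233.  233.5 234.  234.5
 235.  235.5 236.  236.5 237.  237.5 238.  238.5 239.  239.5 240.  240.5
 241.  241.5 242.  242.5 243.  243.5 244.  244.5 245.  245.5 246.  246.5
 247.  247.5 248.  248.5 249.  249.5 250.  250.5 251.  251.5 252.  252.5
 253.  253.5 254.  254.5 255.  255.5 256.  256.5 257.  257.5 258.  258.5
 259.  259.5 260.  260.5 261.  261.5 262.  262.5]
tab [ 0.5789 -0.1983] r 0.19220778359080984 ang -74.77585995350339
lock_line [ 0.5565 -0.1078] r 0.09902506920451933 ang -73.51940995940609
post [ 0.5997 -0.0177] r 0.07144246696694952 ang -3.8298962102732057
```

View pics/w3.png

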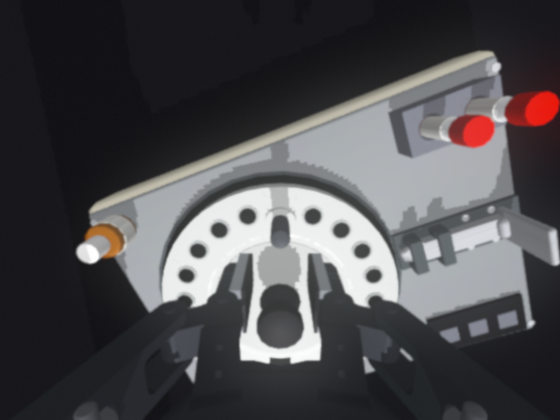

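{"name": "step_arm", "arguments": {"steps": [0.35, 0, 0, 0.08, 0, 0, 0, 0.35, 0, 0, 0.14, 0, 0, 0, 0.35, 0, 0, 0.19, 0, 0, 0, 0.35, 0, 0, 0.19, 0, 0, 0, 0.35, 0, 0, 0.19, 0, 0, 0]}}

```text
time_s: 5.4
position: [0.5995, -0.0202, 0.1032]
tool_rot: [[0.994, -0.108, 0.0], [-0.108, -0.994, -0.0], [0.0, 0.0, -1.0]]
ft_force: [-0.0, 0.4, 0.2]
grip_width: 0.0302
```

```bash
python3 - <<'E'
from h import *
for c in ["side","scene"]:
    im,d=imaging.get_image(c);cal=imaging.get_calibration(c);p=proj(cal,np.array([.53,-.03,.1]));x,y=map(int,p)
    cv2.imwrite(f"pics/{c}4.png",cv2.resize(im[y-70:y+70,x-90:x+90],None,fx=4,fy=4,interpolation=cv2.INTER_CUBIC))
print(env.observe()["position"])
E
```

```text
[ 0.59973752 -0.02027528  0.10382455]
```

View pics/side4.png

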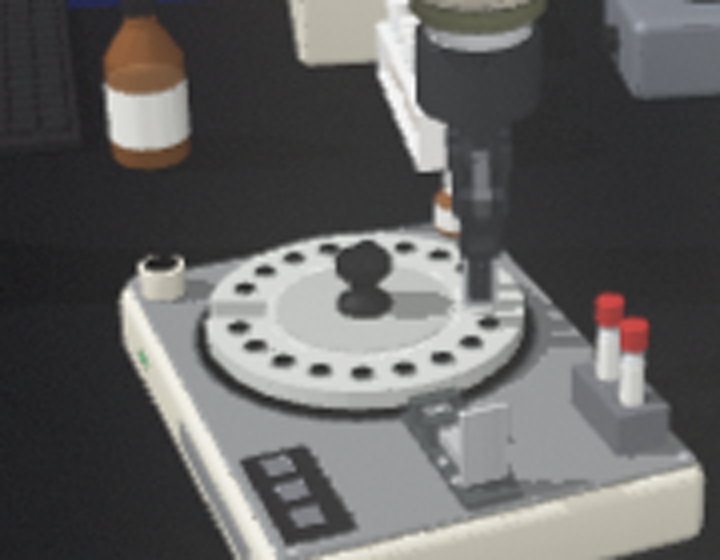

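View pics/scene4.png

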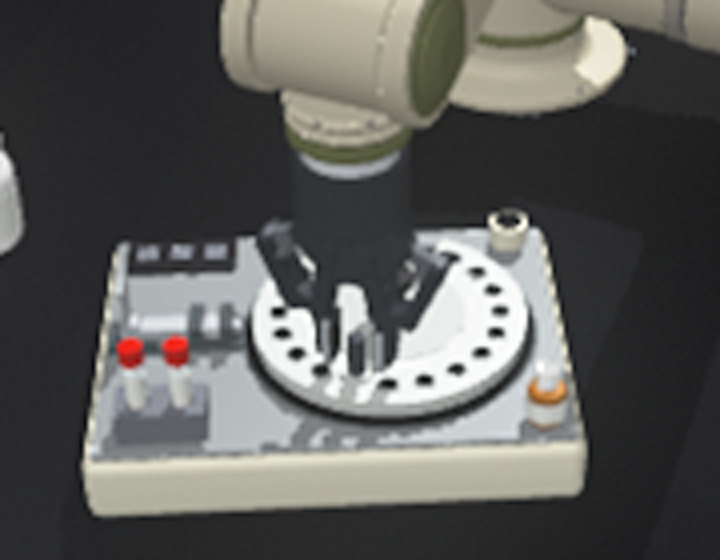

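{"name": "step_arm", "arguments": {"steps": [0.35, -0.0006, -0.0167, 0, 0, 0, -0.0889, 0.35, -0.0023, -0.0334, 0, 0, 0, -0.1778, 0.35, -0.0052, -0.0499, 0, 0, 0, -0.2667, 0.35, -0.0093, -0.0662, 0, 0, 0, -0.3556, 0.35, -0.0145, -0.0821, 0, 0, 0, -0.4444, 0.35, -0.0207, -0.0976, 0, 0, 0, -0.5333, 0.35, -0.0281, -0.1127, 0, 0, 0, -0.6222, 0.35, -0.0365, -0.1272, 0, 0, 0, -0.7111, 0.35, -0.0458, -0.1411, 0, 0, 0, -0.8, 0.35, -0.0561, -0.1543, 0, 0, 0, -0.8889]}}

```text
time_s: 6.5
position: [0.5879, 0.0274, 0.1038]
tool_rot: [[0.83, 0.558, 0.002], [0.558, -0.83, -0.001], [0.001, 0.002, -1.0]]
ft_force: [-0.3, -2.3, -0.2]
grip_width: 0.0302
```

```bash
cat > st.py <<'E'
from h import *
c=np.array([.5277,-.0131])
s=env.observe();p=s["position"];R=s["tool_rot"];v=p[:2]-c
print(s["time_s"],np.round(p,4),"yaw",np.degrees(np.arctan2(R[1,0],R[0,0])),"pol",np.hypot(*v),np.degrees(np.arctan2(v[1],v[0])),s["ft_force"],s["q"].round(),s["grip_width"])
E
python3 st.py; python3 - <<'E'
from h import *
for c in ["side"]:
    im,d=imaging.get_image(c);cal=imaging.get_calibration(c);p=proj(cal,np.array([.53,-.03,.1]));x,y=map(int,p)
    cv2.imwrite(f"pics/{c}5.png",cv2.resize(im[y-70:y+70,x-90:x+90],None,fx=4,fy=4,interpolation=cv2.INTER_CUBIC))
E
```

```text
6.5 [0.5879 0.0274 0.1038] yaw 33.940071157381546 pol 0.07255600202221203 33.976980191259976 [-0.32381191 -2.28941174 -0.18296861] [-9. 33. 80. -0. 66. 47.] 0.030170153811302745
```

View pics/side5.png

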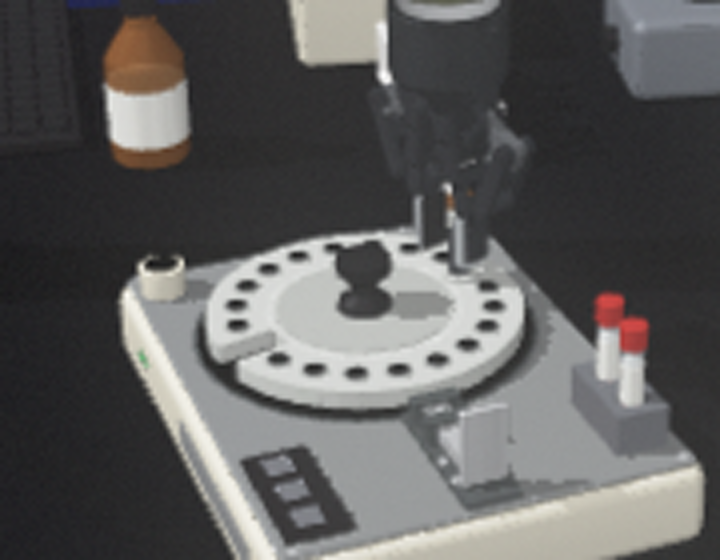

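{"name": "step_arm", "arguments": {"steps": [0.35, -0.0006, -0.0167, 0, 0, 0, -0.0889, 0.35, -0.0023, -0.0334, 0, 0, 0, -0.1778, 0.35, -0.0052, -0.0499, 0, 0, 0, -0.2667, 0.35, -0.0093, -0.0662, 0, 0, 0, -0.3556, 0.35, -0.0145, -0.0821, 0, 0, 0, -0.4444, 0.35, -0.0207, -0.0976, 0, 0, 0, -0.5333, 0.35, -0.0281, -0.1127, 0, 0, 0, -0.6222, 0.35, -0.0365, -0.1272, 0, 0, 0, -0.7111, 0.35, -0.0458, -0.1411, 0, 0, 0, -0.8, 0.35, -0.0561, -0.1543, 0, 0, 0, -0.8889]}}

```text
time_s: 7.55
position: [0.5484, 0.0565, 0.1038]
tool_rot: [[0.278, 0.961, 0.002], [0.961, -0.278, -0.001], [0.0, 0.002, -1.0]]
ft_force: [1.6, -1.5, 0.8]
grip_width: 0.03
```

```bash
python3 st.py
```

```text
7.55 [0.5484 0.0565 0.1038] yaw 73.86145412921833 pol 0.07262110021686688 73.44214489418725 [ 1.61846067 -1.53332047  0.83938211] [-6. 30. 86. -0. 63. 10.] 0.029954149490528055
```

{"name": "step_arm", "arguments": {"steps": [0.35, -0.0006, -0.0167, 0, 0, 0, -0.0889, 0.35, -0.0023, -0.0334, 0, 0, 0, -0.1778, 0.35, -0.0052, -0.0499, 0, 0, 0, -0.2667, 0.35, -0.0093, -0.0662, 0, 0, 0, -0.3556, 0.35, -0.0145, -0.0821, 0, 0, 0, -0.4444, 0.35, -0.0207, -0.0976, 0, 0, 0, -0.5333, 0.35, -0.0281, -0.1127, 0, 0, 0, -0.6222, 0.35, -0.0365, -0.1272, 0, 0, 0, -0.7111, 0.35, -0.0365, -0.1272, 0, 0, 0, -0.7111]}}

```text
time_s: 8.45
position: [0.5083, 0.0568, 0.1036]
tool_rot: [[-0.271, 0.963, 0.002], [0.963, 0.271, -0.0], [-0.001, 0.001, -1.0]]
ft_force: [0.1, 0.6, -0.6]
grip_width: 0.0298
```

```bash
python3 st.py; sed -i 's/print("axis",f.x,len(pts),np.median(abs(f.fun)),"dark",A\[m\])/print("axis",f.x,len(pts),np.median(abs(f.fun)),"dark",A[m][::4])/' meas.py; python3 - <<'E'
from h import *
from meas import measure
for c in ["side"]:
    im,d=imaging.get_image(c);cal=imaging.get_calibration(c);p=proj(cal,np.array([.53,-.03,.1]));x,y=map(int,p)
    cv2.imwrite(f"pics/{c}6.png",cv2.resize(im[y-70:y+70,x-90:x+90],None,fx=4,fy=4,interpolation=cv2.INTER_CUBIC))
    for t in ["slot","lock_line","tab"]:
        for r in imaging.pinpoint(c,t)[:1]: print(t,r["score"],atz(cal,r["pixel"],.096 if t=="tab" else .076))
    top,_,_=measure(im,cal,np.array([.528,-.063]));cv2.imwrite("pics/stop6.png",top)
E
```

```text
8.45 [0.5083 0.0568 0.1036] yaw 105.73850452754685 pol 0.07251009216231506 105.52168132491303 [ 0.13466131  0.59143204 -0.58792873] [ -7.  27.  93.   0.  60. -23.] 0.029831621324002265
slot 0.66 [ 0.54771611 -0.11979894  0.076     ]
lock_line 0.66 [ 0.5487684  -0.12083068  0.076     ]
tab 0.56 [ 0.57634615 -0.19835952  0.096     ]
```

View pics/side6.png

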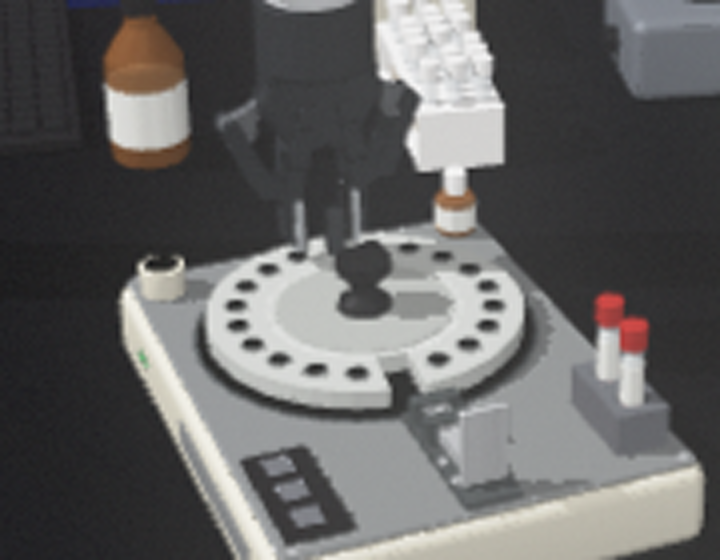

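View pics/stop6.png

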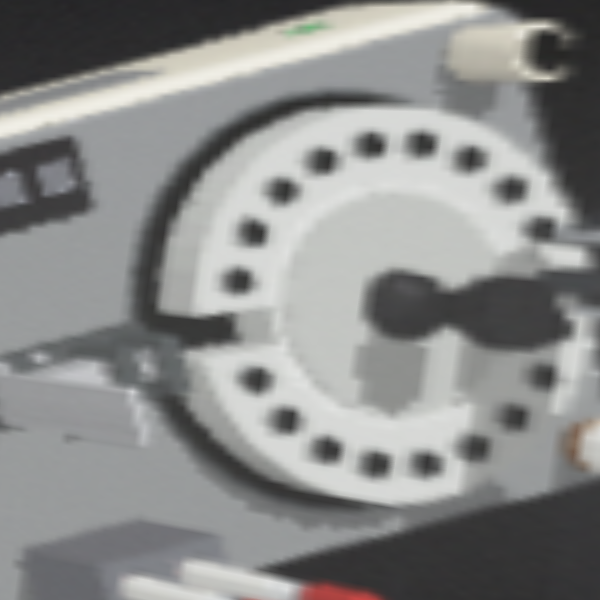

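```bash
python3 look.py 7
```

```text
8.65 [0.5084 0.0569 0.1031] [[-0.27, 0.963, 0.0], [0.963, 0.27, -0.0], [-0.0, 0.0, -1.0]] [ 0.3 -0.7 -0.4] 0.029830947053813152 [ -7.  27.  93.   0.  60. -23.]
yaw 105.6798720326173
[[0.963, 0.255, 0.086, 0.485], [0.269, -0.912, -0.308, 0.136], [-0.0, 0.32, -0.947, 0.228], [0.0, 0.0, 0.0, 1.0]]
post 0.58 [294.6 294.3] [0.5144 0.0584 0.11  ]
tab 0.69 [278.2 289.6] [0.5087 0.0496 0.096 ]
sampler 0.71 [278.7 292.2] [ 0.5269 -0.016   0.    ]
vial 0.78 [450.3 204.3] [0.5989 0.1119 0.06  ]
axis [ 0.52623042 -0.01061901  0.09884801] 103 0.000865047789767634 dark [  0.    2.    4.    6.    8.   10.   12.   14.   16.   18.   20.   22.
  24.   26.   28.   30.  182.5 184.5 186.5 188.5 190.5 192.5 194.5 196.5
 198.5 200.5 202.5 204.5 206.5 208.5 210.5 212.5 214.5 216.5 218.5 229.
 231.  233.  235.  237.  239.  241.  243.  245.  247.  249.  251.  253.
 255.  257.  259.  261.  263.  265.  267.  269.  271.  273.  275.  277.
 279.  281.  283.  285.  287.  289.  291.  293.  295.  297.  299.  301.
 303.  305.  307.  309.  311.  313.  315.  317.  319.  321.  323.  325.
 327.  329.  331.  333.  335.  337.  339.  341.  351.5 353.5 355.5 357.5
 359.5]
tab [0.5087 0.0496] r 0.0627444415187313 ang 106.19754256205815
post [0.5144 0.0584] r 0.07005324250742476 ang 99.69031389455225
```

View pics/w7.png

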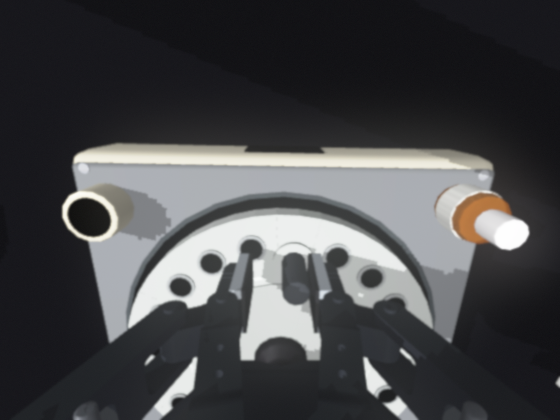

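{"name": "step_arm", "arguments": {"steps": [0.35, -0.0002, -0.0105, 0, 0, 0, -0.0556, 0.35, -0.0009, -0.0209, 0, 0, 0, -0.111, 0.35, -0.0009, -0.0209, 0, 0, 0, -0.111, 0.35, -0.0009, -0.0209, 0, 0, 0, -0.111, 0.35, -0.0009, -0.0209, 0, 0, 0, -0.111]}}

```text
time_s: 9.75
position: [0.5022, 0.055, 0.1028]
tool_rot: [[-0.354, 0.935, -0.0], [0.935, 0.354, 0.0], [0.0, -0.0, -1.0]]
ft_force: [0.5, -0.7, -0.8]
grip_width: 0.0299
```

```bash
python3 st.py
```

```text
9.75 [0.5022 0.055  0.1028] yaw 110.72590384069697 pol 0.07269891546663679 110.55059131276502 [ 0.53117184 -0.7104847  -0.75481283] [ -7.  27.  94.  -0.  60. -28.] 0.029933478905918312
```

{"name": "step_arm", "arguments": {"steps": [0.35, 0, 0.012, 0, 0, 0, 0, 0.35, 0, 0.012, 0, 0, 0, 0, 0.35, 0, 0.012, -0.1, 0, 0, 0, 0.35, 0, 0.012, -0.25, 0, 0, 0, 0.35, 0, 0.012, -0.45, 0, 0, 0, 0.35, 0, 0.012, -0.45, 0, 0, 0, 0.35, 0, 0.012, -0.45, 0, 0, 0]}}

```text
time_s: 10.45
position: [0.506, 0.0562, 0.2393]
tool_rot: [[-0.355, 0.935, 0.004], [0.935, 0.355, -0.0], [-0.002, 0.003, -1.0]]
ft_force: [-0.4, 0.9, 0.1]
grip_width: 0.0296
```

```bash
python3 st.py
```

```text
10.45 [0.506  0.0562 0.2393] yaw 110.77653230898811 pol 0.07264943498197148 107.35827956328103 [-0.38436798  0.87765856  0.13355837] [ -7.  18.  82.  -0.  80. -28.] 0.029615065765763754
```

{"name": "step_arm", "arguments": {"steps": [0, -0.98, -0.097, 0, 0, 0, 0.136, 0, -0.98, -0.097, 0, 0, 0, 0.136, 0, -0.98, -0.097, 0, 0, 0, 0.136, 0, -0.98, -0.097, 0, 0, 0, 0.136, 0, -0.98, -0.097, 0, 0, 0, 0.136, 0, -0.98, -0.097, 0, 0, 0, 0.136, 0, -0.98, -0.097, 0, 0, 0, 0.136, 0, -0.98, -0.097, 0, 0, 0, 0.136, 0, -0.98, -0.097, 0, 0, 0, 0.136, 0, -0.98, -0.097, 0, 0, 0, 0.136]}}

```text
time_s: 11.45
position: [0.5825, -0.2276, 0.2376]
tool_rot: [[-0.255, 0.967, -0.001], [0.967, 0.255, 0.0], [0.001, -0.0, -1.0]]
ft_force: [0.1, 0.4, -0.5]
grip_width: -0.0001
```

```bash
python3 look.py 8
```

```text
11.45 [ 0.5825 -0.2276  0.2376] [[-0.255, 0.967, -0.001], [0.967, 0.255, 0.0], [0.001, -0.0, -1.0]] [ 0.1  0.4 -0.5] -5.682720076222909e-05 [-32.  30.  62.   0.  88. -47.]
yaw 104.74484010282772
[[0.967, 0.241, 0.08, 0.561], [0.254, -0.917, -0.309, -0.148], [-0.001, 0.32, -0.948, 0.363], [0.0, 0.0, 0.0, 1.0]]
slot 0.81 [278.9  64. ] [ 0.55   -0.1107  0.076 ]
tab 0.89 [284.3 170.6] [ 0.5781 -0.198   0.096 ]
tab 0.52 [119.4 266.7] [ 0.4395 -0.3381  0.096 ]
lock_line 0.77 [282.9  62.4] [ 0.5531 -0.1086  0.076 ]
tube_a 0.94 [380.  149.5] [ 0.6696 -0.1589  0.06  ]
tube_a 0.79 [381.8 117. ] [ 0.6598 -0.1287  0.06  ]
axis [ 0.52776157 -0.01388671  0.09948774] 52 0.00012367284272971069 dark [  0.    2.    4.    6.    8.   10.   12.   14.   16.   18.   20.   22.
  24.   26.   28.   30.   32.   34.   36.   38.   40.   42.   44.   46.
  48.   50.   52.   54.   56.   58.   60.   62.   64.   66.   68.   70.
  72.   74.   76.   78.   80.   82.   84.   86.   88.   90.   92.   94.
  96.   98.  100.  102.  104.  106.  108.  110.  112.  114.  116.  118.
 120.  122.  124.  126.  128.  130.  132.  134.  136.  138.  140.  142.
 144.  146.  148.  150.  152.  154.  156.  158.  160.  162.  164.  166.
 168.  170.  172.  174.  176.  178.  180.  182.  184.  186.  188.  190.
 192.  194.  196.  198.  200.  202.  204.  206.  208.  210.  212.  214.
 216.  218.  220.  222.  224.  226.  228.  281.  283.  285.  287.  289.
 342.5 344.5 346.5 348.5 350.5 352.5 354.5 356.5 358.5]
tab [ 0.5781 -0.198 ] r 0.19084826368549546 ang -74.71972722641756
lock_line [ 0.5531 -0.1086] r 0.09807176473896347 ang -75.00619853563265
slot [ 0.55   -0.1107] r 0.09938678291548812 ang -77.05350712699038
```

View pics/w8.png

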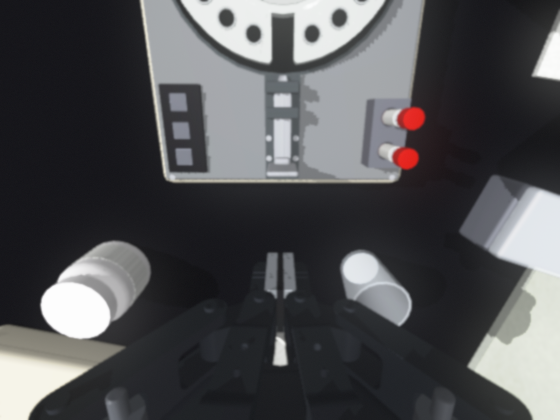

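```bash
python3 - <<'E'
from h import *
im=cv2.imread("pics/w8.png");cv2.imwrite("pics/w8z.png",cv2.resize(im[0:190,190:390],None,fx=3,fy=3,interpolation=cv2.INTER_CUBIC))
cal=imaging.get_calibration("wrist")
for p,z in [((375,265),.085),((358,262),.085),((272,40),.076),((294,40),.076),((272,62),.076),((294,62),.076)]: print(p,np.round(atz(cal,p,z),4))
E
```

```text
(375, 265) [ 0.6998 -0.2763  0.085 ]
(358, 262) [ 0.6809 -0.2775  0.085 ]
(272, 40) [ 0.5399 -0.0957  0.076 ]
(294, 40) [ 0.5584 -0.0909  0.076 ]
(272, 62) [ 0.5441 -0.1122  0.076 ]
(294, 62) [ 0.5629 -0.1073  0.076 ]
```

View pics/w8z.png

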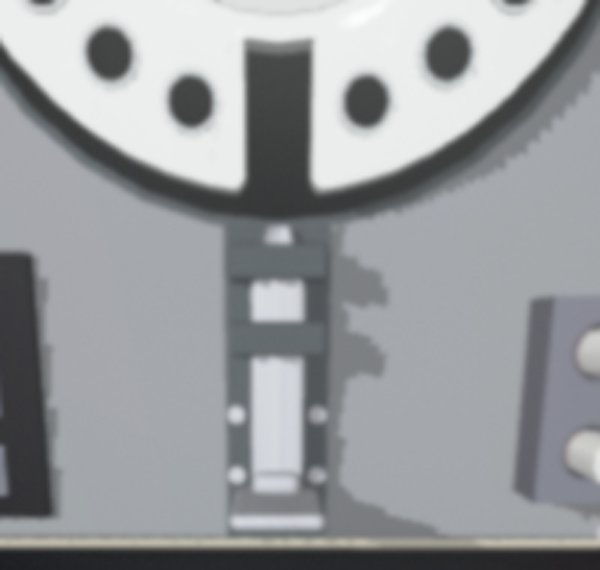

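{"name": "step_arm", "arguments": {"steps": [0, -0.023, 0.006, 0.1, 0, 0, 0, 0, -0.023, 0.006, 0.25, 0, 0, 0, 0, -0.023, 0.006, 0.38, 0, 0, 0, 0, -0.023, 0.006, 0.44, 0, 0, 0, 0, -0.023, 0.006, 0.44, 0, 0, 0, 0, -0.023, 0.006, 0.44, 0, 0, 0]}}

```text
time_s: 12.65
position: [0.5865, -0.2355, 0.1067]
tool_rot: [[-0.253, 0.967, 0.001], [0.967, 0.253, -0.001], [-0.001, 0.001, -1.0]]
ft_force: [0.2, 0.6, 0.3]
grip_width: -0.0
```

```bash
python3 st.py; python3 - <<'E'
from h import *
for c in ["side","wrist"]:
    im,d=imaging.get_image(c)
    if c=="side":
        cal=imaging.get_calibration(c);p=proj(cal,np.array([.57,-.15,.1]));x,y=map(int,p)
        im=cv2.resize(im[y-70:y+70,x-90:x+90],None,fx=4,fy=4,interpolation=cv2.INTER_CUBIC)
    cv2.imwrite(f"pics/{c}9.png",im)
E
```

```text
12.65 [ 0.5865 -0.2355  0.1067] yaw 104.6532850628975 pol 0.23003864842589714 -75.19175367920872 [0.19702707 0.63802019 0.32293149] [-33.  37.  72.   0.  71. -47.] -2.1126233322202478e-05
```

View pics/side9.png

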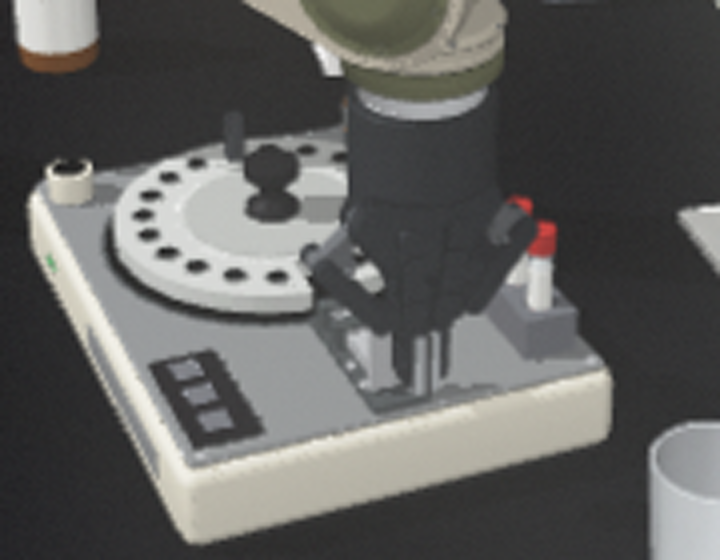

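View pics/wrist9.png

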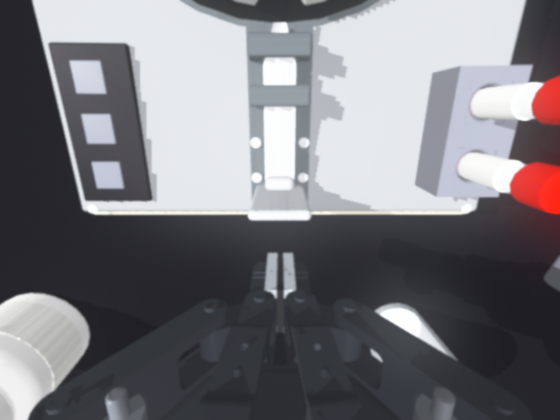

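{"name": "step_arm", "arguments": {"steps": [0, 0.02, 0, 0, 0, 0, 0, 0, 0.04, 0, 0, 0, 0, 0, 0, 0.055, 0, 0, 0, 0, 0, 0, 0.07, 0, 0, 0, 0, 0, 0, 0.083, 0, 0, 0, 0, 0, 0, 0.096, 0, 0, 0, 0, 0, 0, 0.109, 0, 0, 0, 0, 0, 0, 0.122, 0, 0, 0, 0, 0, 0, 0.135, 0, 0, 0, 0, 0, 0, 0.135, 0, 0, 0, 0, 0]}}

```text
time_s: 13.75
position: [0.5757, -0.1954, 0.1059]
tool_rot: [[-0.253, 0.967, -0.0], [0.967, 0.253, 0.001], [0.001, -0.0, -1.0]]
ft_force: [0.3, 0.6, 0.9]
grip_width: 0.0001
```

```bash
python3 st.py; python3 - <<'E'
from h import *
im,d=imaging.get_image("wrist");cv2.imwrite(f"pics/w10.png",im)
E
```

```text
13.75 [ 0.5757 -0.1954  0.1059] yaw 104.67511977818832 pol 0.18845977313721587 -75.2511456528401 [0.31947212 0.55413921 0.85121094] [-30.  35.  76.   0.  69. -45.] 9.919520371467974e-05
```

View pics/w10.png

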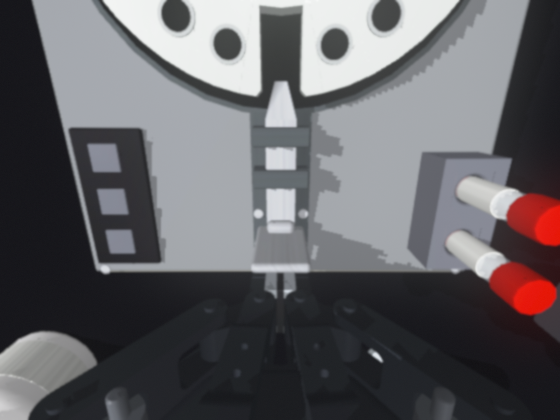

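{"name": "step_arm", "arguments": {"steps": [0, 0.01, 0, 0, 0, 0, 0, 0, 0.02, 0, 0, 0, 0, 0, 0, 0.03, 0, 0, 0, 0, 0, 0, 0.04, 0, 0, 0, 0, 0, 0, 0.05, 0, 0, 0, 0, 0, 0, 0.06, 0, 0, 0, 0, 0, 0, 0.067, 0, 0, 0, 0, 0, 0, 0.067, 0, 0, 0, 0, 0]}}

```text
time_s: 14.6
position: [0.5706, -0.1761, 0.1058]
tool_rot: [[-0.253, 0.967, -0.0], [0.967, 0.253, 0.001], [0.001, -0.0, -1.0]]
ft_force: [-0.2, 0.0, -0.3]
grip_width: 0.0003
```

```bash
python3 st.py
```

```text
14.6 [ 0.5706 -0.1761  0.1058] yaw 104.66758511110959 pol 0.16851897721623502 -75.24514950041606 [-0.22822083  0.0444322  -0.28433643] [-29.  34.  78.   0.  68. -43.] 0.00030690937529696723
```

Now small increments toward the stop, watching force.

{"name": "step_arm", "arguments": {"steps": [0, 0.004, 0, 0, 0, 0, 0, 0, 0.007, 0, 0, 0, 0, 0, 0, 0.01, 0, 0, 0, 0, 0, 0, 0.01, 0, 0, 0, 0, 0]}}

```text
time_s: 15.0
position: [0.57, -0.1736, 0.1059]
tool_rot: [[-0.253, 0.967, 0.0], [0.967, 0.253, 0.0], [0.0, 0.0, -1.0]]
ft_force: [-0.3, -1.5, -1.1]
grip_width: -0.0002
```

{"name": "step_arm", "arguments": {"steps": [0, 0.003, 0, 0, 0, 0, 0, 0, 0.003, 0, 0, 0, 0, 0]}}

```text
time_s: 15.2
position: [0.5698, -0.1727, 0.1058]
tool_rot: [[-0.253, 0.967, 0.0], [0.967, 0.253, 0.0], [0.0, 0.0, -1.0]]
ft_force: [1.2, -2.2, -0.4]
grip_width: 0.0002
```

```bash
python3 st.py;  python3 - <<'E'
from h import *
im,d=imaging.get_image("wrist");cv2.imwrite(f"pics/w11.png",im)
E
```

```text
15.2 [ 0.5698 -0.1727  0.1058] yaw 104.65633675158749 pol 0.16507929415443975 -75.2392631421245 [ 1.23638557 -2.16487944 -0.36504714] [-28.  34.  79.   0.  67. -43.] 0.00021038801180598205
```

View pics/w11.png

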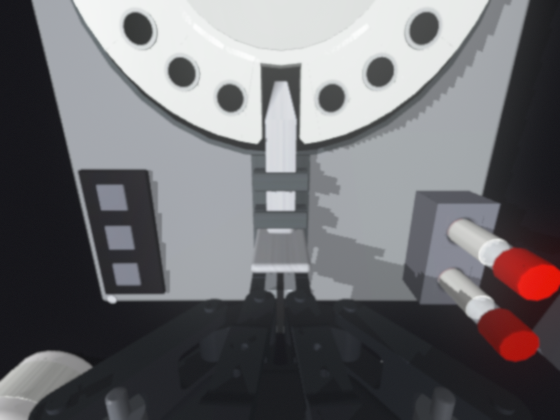

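{"name": "step_arm", "arguments": {"steps": [0, 0.003, 0, 0, 0, 0, 0, 0, 0.003, 0, 0, 0, 0, 0]}}

```text
time_s: 15.45
position: [0.5695, -0.1718, 0.1059]
tool_rot: [[-0.253, 0.967, 0.0], [0.967, 0.253, 0.0], [0.0, 0.0, -1.0]]
ft_force: [0.4, -1.2, 0.2]
grip_width: -0.0001
```

{"name": "step_arm", "arguments": {"steps": [0, 0.003, 0, 0, 0, 0, 0, 0, 0.003, 0, 0, 0, 0, 0]}}

```text
time_s: 15.65
position: [0.5695, -0.1715, 0.1059]
tool_rot: [[-0.253, 0.967, 0.001], [0.967, 0.253, -0.001], [-0.001, 0.0, -1.0]]
ft_force: [1.0, -4.0, -0.8]
grip_width: 0.0
```

{"name": "step_arm", "arguments": {"steps": [0, 0.002, 0, 0, 0, 0, 0, 0, 0.002, 0, 0, 0, 0, 0]}}

```text
time_s: 15.85
position: [0.5695, -0.1715, 0.1059]
tool_rot: [[-0.253, 0.968, 0.001], [0.968, 0.253, -0.002], [-0.002, 0.0, -1.0]]
ft_force: [0.6, -7.9, -2.5]
grip_width: 0.0002
```

{"name": "step_arm", "arguments": {"steps": [0, 0.002, 0, 0, 0, 0, 0, 0, 0.002, 0, 0, 0, 0, 0, 0, 0.002, 0, 0, 0, 0, 0]}}

```text
time_s: 16.15
position: [0.5695, -0.1714, 0.106]
tool_rot: [[-0.253, 0.968, 0.001], [0.968, 0.253, -0.003], [-0.003, 0.001, -1.0]]
ft_force: [2.0, -9.2, -3.0]
grip_width: 0.0003
```

{"name": "step_arm", "arguments": {"steps": [0, -0.03, 0, 0, 0, 0, 0, 0, -0.1, 0, 0, 0, 0, 0, 0, -0.18, 0, 0, 0, 0, 0, 0, -0.2, 0, 0, 0, 0, 0, 0, -0.2, 0, -0.2, 0, 0, 0, 0, -0.2, 0, -0.4, 0, 0, 0, 0, -0.2, 0, -0.44, 0, 0, 0, 0, -0.2, 0, -0.44, 0, 0, 0]}}

```text
time_s: 16.95
position: [0.5853, -0.2278, 0.2431]
tool_rot: [[-0.254, 0.967, 0.008], [0.967, 0.254, -0.004], [-0.006, 0.006, -1.0]]
ft_force: [0.4, 0.1, -0.3]
grip_width: -0.0001
```

```bash
python3 look.py 12 | grep -v dark; python3 - <<'E'
from h import *
im=cv2.imread("pics/w12.png");cv2.imwrite("pics/w12z.png",cv2.resize(im[0:200,170:410],None,fx=3,fy=3,interpolation=cv2.INTER_CUBIC))
im,d=imaging.get_image("side");cv2.imwrite("pics/side12.png",im)
E
```

```text
16.95 [ 0.5853 -0.2278  0.2431] [[-0.254, 0.967, 0.008], [0.967, 0.254, -0.004], [-0.006, 0.006, -1.0]] [ 0.4  0.1 -0.3] -6.04637406387985e-05 [-32.  30.  62.   0.  88. -47.]
yaw 104.69163702784047
[[0.967, 0.237, 0.088, 0.563], [0.253, -0.915, -0.314, -0.148], [0.006, 0.326, -0.945, 0.367], [0.0, 0.0, 0.0, 1.0]]
slot 0.58 [277.1  63.2] [ 0.5524 -0.1109  0.076 ]
tab 0.55 [278.8 121.8] [ 0.5663 -0.1585  0.096 ]
lock_line 0.59 [276.7  61.3] [ 0.5516 -0.1095  0.076 ]
vial 0.73 [372.4 117.3] [ 0.6569 -0.1321  0.06  ]
tube_a 0.63 [375.2 115.1] [ 0.6589 -0.1294  0.06  ]
tube_a 0.58 [376.4 145.7] [ 0.671  -0.1575  0.06  ]
  28.  30.  32.  34.  36.  38.  40.  42.  44.  46.  48.  50.  52.  54.
  56.  58.  60.  62.  64.  66.  68.  70.  72.  74.  76.  78.  80.  82.
  84.  86.  88.  90.  92.  94.  96.  98. 100. 102. 104. 106. 108. 110.
 112. 114. 116. 118. 120. 122. 124. 126. 128. 130. 132. 134. 136. 138.
 140. 142. 144. 146. 148. 150. 152. 154. 156. 158. 160. 162. 164. 166.
 168. 170. 172. 174. 176. 178. 180. 182. 184. 186. 188. 190. 192. 194.
 196. 198. 200. 202. 204. 206. 208. 210. 212. 214. 216. 218. 220. 222.
 224. 226. 228. 342. 344. 346. 348. 350. 352. 354. 356. 358.]
tab [ 0.5663 -0.1585] r 0.14985024912515066 ang -75.00139652373576
lock_line [ 0.5516 -0.1095] r 0.09873711313964939 ang -75.84770915691772
slot [ 0.5524 -0.1109] r 0.100263399703562 ang -75.63754258607798
```

View pics/w12z.png

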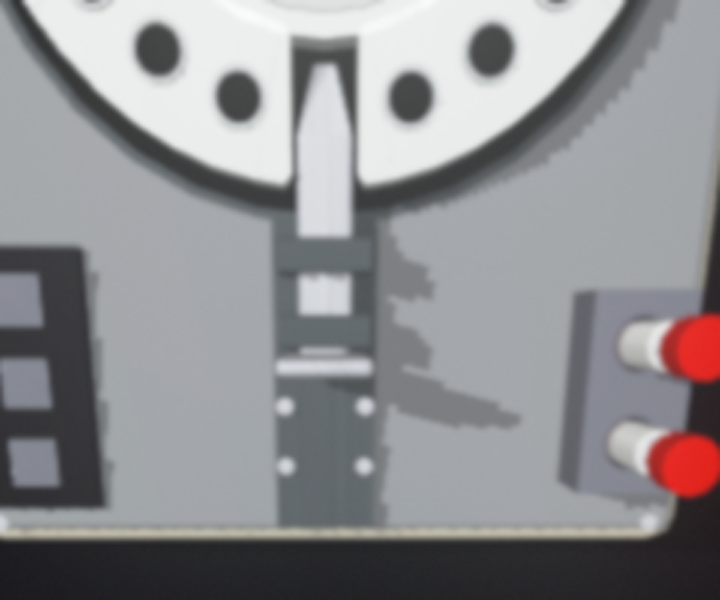

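View pics/side12.png

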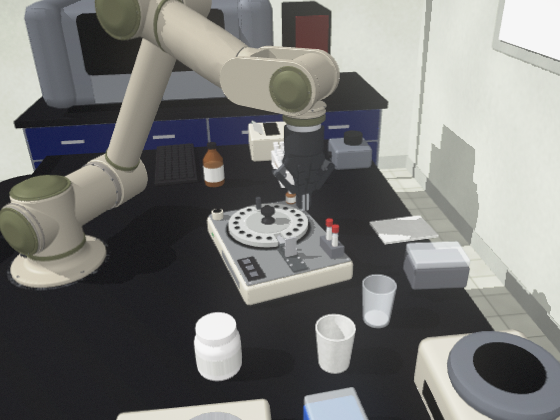

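```bash
python3 - <<'E'
from h import *
cal=imaging.get_calibration("wrist");c=np.array([.5277,-.0133]);u=np.array([.255,-.967])
print(env.observe()["position"])
for n,p,z in [("tab outer top",(278,376/3),.114),("tab inner top",(278,358/3),.114),("tip",(278,64/3),.072),("tip76",(278,64/3),.076),("slot end",(278,38/3),.076),("mouth",(278,188/3),.076),("strap inner",(278,236/3),.08),("strap outer",(278,348/3),.08)]:
    print(n,((atz(cal,p,z)[:2]-c)@u).round(4))
E
```

```text
[ 0.58418241 -0.22795323  0.23763673]
tab outer top 0.1511
tab inner top 0.1464
tip 0.0673
tip76 0.0683
slot end 0.0621
mouth 0.0997
strap inner 0.113
strap outer 0.1445
```

```bash
python3 - <<'E'
from h import *
print(close_job())
E
```

```text
the job is handed in; nothing more can be done
None
```

The carousel is locked: its slot faces the bar and the bar is fully home in it. I handed the job in at about 17 s of the 61 s allowed.

- **Carousel:** I straddled the finger post with the half-open fingers and pushed it about 111° anticlockwise. The slot then stood within about 1 mm of the bar's line, and I backed off sideways before lifting.
- **Bar:** I pushed the tab with shut fingers until it stopped. There the hand moved no further while the force on it rose from 4 to 9 N.
- **Hand:** I then drew back and lifted clear to about 0.24 m, touching nothing.

**Last checks**
- **Bar position:** The nose sits centred in the slot, with its tip about 68 mm from the axis, where 68 is expected. The tab face came out at about 151 mm from the camera and 153 mm from the hand's position, where 153 is expected. The straps in the same picture also read about 1 mm short because the arm was still settling, so I put the camera difference down to that.
- **One disagreement:** The trained network's tab point came out at 150 mm, which agrees less well. It also read 4 to 6 mm short when the bar was withdrawn.
- **Surroundings:** The tubes, jar, cup, beaker and bottle stand as before in the last pictures. The vial and tube rack are partly hidden behind the hand in the side view, so I could only check them in earlier pictures.

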